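Lay out the lamp-repair kit in its fitted rests

ROBOT

A 7-joint arm with a two-finger parallel gripper is mounted at the origin on a cart in front of the work surface, level with it; the furniture and walls round the work are solid. World frame = base frame: x ahead of the robot, y to its left, z up, the work surface at z = 0. Lengths are in mm, angles in degrees, forces in N, time in s.
With the tool pointing down it reaches from about 425 to 1025 mm from the base axis. Payload 3.6 kg.
Tool frame: the origin (TCP) lies between the finger pads; the fingertips stand tips_ahead ahead of it and the grasp point (between the pads) lies 3 mm ahead of it (tips_ahead is the distance from the TCP to the fingertips, in mm); z points along the fingers, y is the line along which they close (so a half turn about z gives the same grasp; the last joint's range is limited). The gripper opens to 85 mm and grips with 20 to 120 N. Pads are 22 mm wide; open, the fingers measure 114 mm over their backs; the gripper's body (76 mm by 85 mm) begins 54 mm behind the grasp point. The pads swing forward as they close: fully open they stand 13 mm farther back than shut.
Start: joints at [-81.675, 33.873, 2.773, 92.16, -1.908, 54.013, -1.931], TCP at [171.484, 704.431, 253.302] pointing down, gripper open.
Joint ranges: [-153.93, 153.93], [-27.13, 128.08], [-72.61, 78.16], [10.71, 143.7], [-87.88, 267.88], [4.46, 118.87], [-176.78, 176.78]. Speed limits (degrees/s): [147.25, 147.25, 180, 180, 180, 180, 180].

INTERFACE

Orientations are given as a 3x3 rotation matrix whose columns are the frame's x, y, z axes.
In Python, from cell import sense, snapshot, finish_job, tips_ahead gives the robot as it stands.
- The arm moves only by the shell command python3 -m creep 'ROWS' [FORCE]. ROWS is JSON, a list that holds one entry, the list of rows, each a list of 5 numbers: the shift along the world's x, y, z in m, then the turn about the world's z in rad, then the closure, from 0 (fully open) to 1 (shut). In form: [[[tx, ty, tz, yaw, hand], ...]]. A call has 1 to 10 rows; each row is the pose to reach, as a shift and turn from the pose commanded when the call began; what a row does not reach only later rows make up. A row lasts 1/8 s, in which the tool goes at most 62.5 mm and 10.7 degrees, less where a joint would pass 70% of its speed; a pose out of reach is approached as far as the arm can. A call with a gripper value outside its range is refused whole. The fingers move at their own pace and stop on an object; FORCE is the grip in N (left out, the last holds). Time passes only in rows, so rows that repeat a pose let the fingers close. It gives the time, the measured TCP pose, the force, the opening and the grip force at its end, in the units of the state.
- sense(): the state, without advancing time (a new reading comes with each control period).
- snapshot(name): name is "side" or "top" or "wrist"; returns a dict with "image" (384x512x3 uint8, red, green, blue), "intrinsics" (3x3 intrinsics, pixels), "view" (4x4, takes a point from world to camera coordinates); the wrist camera has in their place "mount" (4x4, takes a point from camera to tool coordinates, whose origin is the TCP and whose axes are the flange's). Camera axes: x right, y down, z forward; pixel columns grow to the right and rows downward; lengths in mm; the calibration is good to about 2 mm. A picture is of the moment at which its call begins: read the wrist's pose just before it. There is no depth.
- finish_job(): hands the job in; it is judged then, once.
The state is a dict: "clock": time; "qpos": joint angles; "qvel": joint speeds; "joint_efforts": joint torques, N m; "tcp_pos": TCP position; "ee_rot": TCP orientation; "force": force on the tool from outside, world axes, zero at the start; "wrist_torque": the same for the moment, N m; "grip_width": opening from 0.0 (shut) to 1.0 (fully open); "grasp_force": force on a finger pad.
Only numpy, scipy, OpenCV 4.12 (cv2) and the standard library are available. Lean on these libraries where they do the work, as an engineer would, in place of code of your own. Each camera call takes 0.05 s, during which the arm holds its last target. There are 200 camera calls.

TASK

Lay out the kit for a lamp repair: put the long terminal strip, the short terminal strip, the roll of red tape and the black lampholder each into the grey rest whose dark outline matches it in shape and size. Each must end up lying flat on the floor of its own rest, inside the rim, the same way up as it started, and let go. Leave the red-handled pliers and the stapler where they are.

Things in the scene. Friction and masses are not known exactly. Their poses are not given: they have to be found in the camera images.
- long_strip: White terminal strip (a row of screw-clamp blocks) lying flat on the desk: the long one, eight blocks, 20 (x) x 84 (y) x 16 (z) mm. Origin: centre of its underside; y along its length, z up. About 30 g, rigid.
- short_strip: White terminal strip (a row of screw-clamp blocks) lying flat on the desk: the short one, five blocks, 20 (x) x 52 (y) x 16 (z) mm. Origin: centre of its underside; y along its length, z up. About 20 g, rigid.
- tape_roll: Roll of red insulating tape lying flat on the desk, 58 mm across, 19 mm high; grasp it across the outside (its middle is not open to the fingers). Origin: centre of its underside; z up along the roll's axis. About 40 g.
- lampholder: Black lampholder, a domed round piece 41 mm across and 40 mm high, standing mouth down; its sides are nearly upright over the lower half. Origin: centre of its underside; z up along its axis. About 40 g.
- long_rest: Rest for the long terminal strip, 44 (x) x 108 (y) mm outside, 36 x 100 mm inside the rim, outline 20 x 84 mm; y along its length. Grey plastic, fixed to the desk (it cannot shift): a 3 mm floor inside a rim 4 mm wide whose top is 6 mm above the desk. A dark inlay, flush with the floor, shows the outline of the thing that belongs there, with 8 mm of play to the rim all round. Origin: centre of its underside, at desk height; z up. 
- short_rest: Rest for the short terminal strip, 44 (x) x 76 (y) mm outside, 36 x 68 mm inside the rim, outline 20 x 52 mm; y along its length. Grey plastic, fixed to the desk (it cannot shift): a 3 mm floor inside a rim 4 mm wide whose top is 6 mm above the desk. A dark inlay, flush with the floor, shows the outline of the thing that belongs there, with 8 mm of play to the rim all round. Origin: centre of its underside, at desk height; z up. 
- wide_rest: The larger round rest, for the tape roll, 82 mm across outside, 74 mm inside the rim, outline 58 mm across. Grey plastic, fixed to the desk (it cannot shift): a 3 mm floor inside a rim 4 mm wide whose top is 6 mm above the desk. A dark inlay, flush with the floor, shows the outline of the thing that belongs there, with 8 mm of play to the rim all round. Origin: centre of its underside, at desk height; z up. 
- small_rest: The smaller round rest, for the lampholder, 65 mm across outside, 57 mm inside the rim, outline 41 mm across. Grey plastic, fixed to the desk (it cannot shift): a 3 mm floor inside a rim 4 mm wide whose top is 6 mm above the desk. A dark inlay, flush with the floor, shows the outline of the thing that belongs there, with 8 mm of play to the rim all round. Origin: centre of its underside, at desk height; z up. 
- combi_pliers: Bystander: red-handled pliers lying at the left of the work, 60 (x) x 173 (y) x 16 mm, loose. Origin: centre of the underside. Not to be moved.
- desk_stapler: Bystander: black desk stapler at the right of the work, 34 (x) x 153 (y) x 50 mm, loose. Origin: centre of the underside. Not to be moved.
There are look-alikes about, which are no part of the job. Of the things that look like the short_strip, the smaller one is meant.

How it is judged:
By the outcome, as a careful person would: the job done as asked, in the order asked, and still so for the second after the job is handed in, with the robot touching nothing.
It also fails if it takes over 104 s, if anything falls off the work surface, if the arm or the gripper's body presses on something with over 40 N, if the wrist force passes 120 N, or if a joint passes its speed limit or range.

## Working session

There is one attempt and no reset: what is moved stays moved. The work goes in short steps, Python scripts to look and compute and a shell command to move; the robot and the scene stay as the last step left them, time stands still between calls to the robot, and variables do not carry over. Pictures are saved under pics/ and viewed, at most 14 in all, crops included, and the job is handed in when it is done.

```bash
ls; mkdir -p pics
python3 - <<'E'
from cell import *
import cv2,numpy as np
s=sense();print(s['clock'],s['tcp_pos'],s['ee_rot'],s['grip_width'],tips_ahead if not callable(tips_ahead) else tips_ahead())
for n in ("top","side"):
    d=snapshot(n);cv2.imwrite(f"pics/{n}0.png",d["image"][:,:,::-1]);print(n,d["intrinsics"],np.round(d["view"],3))
d=snapshot("wrist");print(d["intrinsics"],np.round(d["mount"],3))
E
```

```text
pics
0.0 [171.27727652 703.65613648 252.10525648] [[-9.71638931e-01  2.36469072e-01 -4.06052778e-04]
 [ 2.36469376e-01  9.71636260e-01 -2.28325257e-03]
 [-1.45383015e-04 -2.31451613e-03 -9.99997311e-01]] 0.998970249030198 22.0
top [[376.12161999   0.         257.32781838]
 [  0.         376.12161999 186.80290954]
 [  0.           0.           1.        ]] [[-3.000000e-03 -1.000000e+00 -1.700000e-02 -7.131000e+01]
 [-9.880000e-01  6.000000e-03 -1.570000e-01  5.147310e+02]
 [ 1.570000e-01  1.600000e-02 -9.880000e-01  1.110902e+03]
 [ 0.000000e+00  0.000000e+00  0.000000e+00  1.000000e+00]]
side [[350.78040513   0.         253.98054307]
 [  0.         350.78040513 189.87751578]
 [  0.           0.           1.        ]] [[ 8.95000e-01 -4.47000e-01 -5.00000e-03 -5.16531e+02]
 [-2.79000e-01 -5.51000e-01 -7.87000e-01  1.16620e+02]
 [ 3.48000e-01  7.05000e-01 -6.17000e-01  8.50181e+02]
 [ 0.00000e+00  0.00000e+00  0.00000e+00  1.00000e+00]]
[[336.74404262   0.         252.8225262 ]
 [  0.         336.74404262 184.77651052]
 [  0.           0.           1.        ]] [[-0.00000e+00 -9.65000e-01 -2.62000e-01  6.74080e+01]
 [ 1.00000e+00 -0.00000e+00 -1.00000e-03 -1.21000e-01]
 [ 1.00000e-03 -2.62000e-01  9.65000e-01 -1.20773e+02]
 [ 0.00000e+00  0.00000e+00  0.00000e+00  1.00000e+00]]
```

View pics/top0.png

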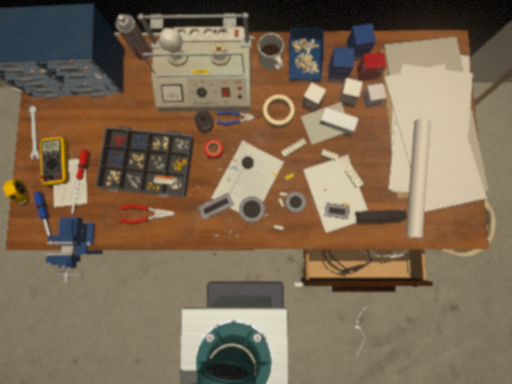

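View pics/side0.png

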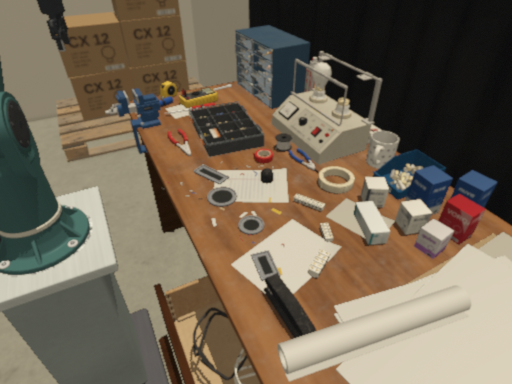

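```bash
cat > h.py <<'E'
import cv2,numpy as np
from cell import *
def ray(d,uv,z,s=None):
    K=d["intrinsics"]
    if "view" in d: T=np.linalg.inv(d["view"])
    else:
        W=np.eye(4);W[:3,:3]=s['ee_rot'];W[:3,3]=s['tcp_pos'];T=W@d["mount"]
    r=T[:3,:3]@np.linalg.solve(K,[uv[0],uv[1],1]);o=T[:3,3]
    return o+r*(z-o[2])/r[2]
def proj(d,p,s=None):
    if "view" in d: V=d["view"]
    else:
        W=np.eye(4);W[:3,:3]=s['ee_rot'];W[:3,3]=s['tcp_pos'];V=np.linalg.inv(W@d["mount"])
    c=d["intrinsics"]@(V@np.append(p,1))[:3];return c[:2]/c[2]
E
python3 - <<'E'
from h import *
d=snapshot("top");im=d["image"][:,:,::-1]
c=cv2.resize(im[100:240,190:390],None,fx=4,fy=4,interpolation=cv2.INTER_CUBIC);cv2.imwrite("pics/c1.png",c)
for n,uv,z in [("A",(293,147),16),("B",(329,154),16),("C",(352,175),16),("tape",(213,149),19),("holder",(247,162),20),("slotL",(214,206),4),("bigR",(251,208),4),("smR",(295,201),4),("shR",(338,211),4),("staplr",(381,216),40)]:
    print(n,ray(d,uv,z).round())
E
```

```text
A [ 645. -187.   16.]
B [ 622. -300.   16.]
C [ 554. -370.   16.]
tape [640.  67.  19.]
holder [597. -41.  20.]
slotL [460.  63.   4.]
bigR [453. -53.   4.]
smR [ 474. -191.    4.]
shR [ 442. -324.    4.]
staplr [ 423. -445.   40.]
```

View pics/c1.png

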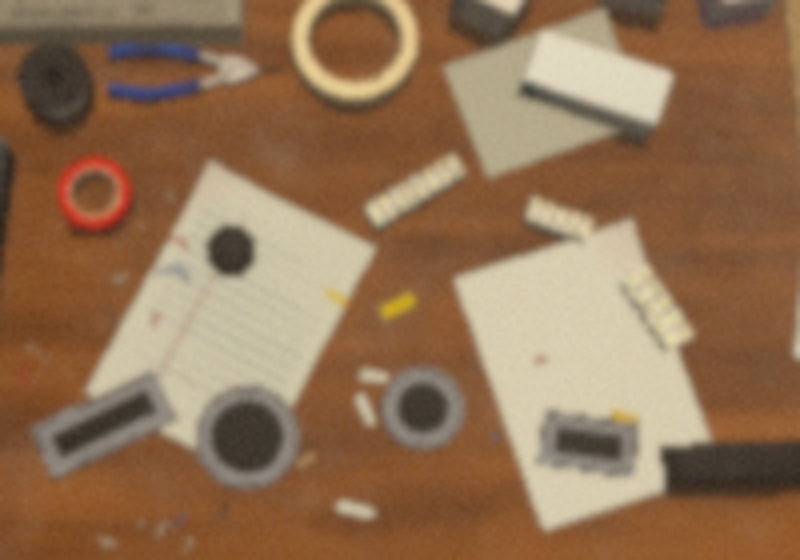

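```bash
python3 -m creep '[[[0,-0.06,0,0,0],[0,-0.12,0,0,0],[0,-0.18,0,0,0],[0,-0.24,0,0,0],[0,-0.27,0,0,0],[0,-0.27,0,0,0]]]'
python3 - <<'E'
from h import *
import pickle
s=sense();d=snapshot("wrist");pickle.dump((s,d),open("w1.pkl","wb"));cv2.imwrite("pics/w1.png",d["image"][:,:,::-1]);print(s['tcp_pos'],s['qpos'])
E
python3 -m creep '[[[0,-0.06,0,-0.1,0],[0,-0.12,0,-0.2,0],[0,-0.18,0,-0.3,0],[0,-0.24,0,-0.4,0],[0,-0.28,0,-0.5,0],[0,-0.28,0,-0.6,0],[0,-0.28,0,-0.6,0]]]';python3 - <<'E'
from h import *
import pickle
s=sense();d=snapshot("wrist");pickle.dump((s,d),open("w2.pkl","wb"));cv2.imwrite("pics/w2.png",d["image"][:,:,::-1]);print(s['tcp_pos'],s['qpos'])
E
```

```text
clock: 2.2
tcp_pos: [531.2, -18.9, 253.4]
ee_rot: [[-0.903, 0.43, 0.0], [0.43, 0.903, -0.001], [-0.001, -0.001, -1.0]]
force: [-0.5, 1.0, -0.4]
grip_width: 0.999
grasp_force: 0.0
[531.15282741 -18.88193601 253.43247075] [-11.17905617  20.23703626  10.67575792 117.45841859  -5.32114693
  42.74792874  67.27125767]
clock: 3.12
tcp_pos: [532.6, -293.6, 252.8]
ee_rot: [[-0.511, 0.86, -0.0], [0.86, 0.511, 0.001], [0.001, 0.0, -1.0]]
force: [0.3, 0.4, -0.3]
grip_width: 1.002
grasp_force: 0.0
[ 532.64574141 -293.57261764  252.76777435] [  9.31557115  26.7458776   21.32033685 108.42885843 -12.95102577
  47.20863616  68.12128056]
```

View pics/w1.png

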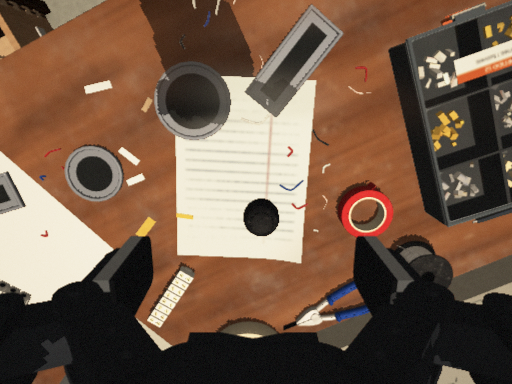

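View pics/w2.png

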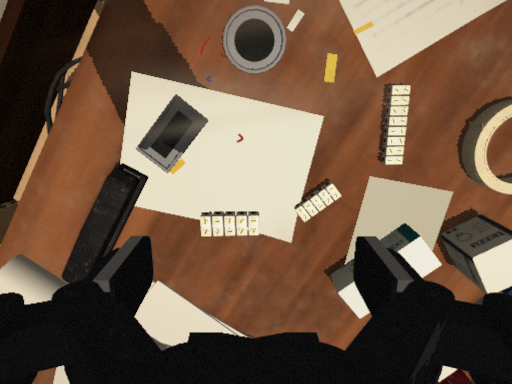

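Run:
```python
from h import *
import pickle
s1,d1=pickle.load(open("w1.pkl","rb"));s2,d2=pickle.load(open("w2.pkl","rb"))
R=lambda d,a,b,c,e:cv2.resize(d["image"][c:e,a:b,::-1],None,fx=4,fy=4,interpolation=cv2.INTER_CUBIC)
M=np.zeros((600,800,3),np.uint8)
def put(i,x,y):M[y:y+i.shape[0],x:x+i.shape[1]]=i
put(R(d2,200,344,175,240),0,0)      # B,C  origin(200,175)
put(R(d2,382,414,80,170),600,0)     # long origin (382,80)
put(R(d2,132,212,92,176),0,264)     # short rest origin (132,92)
put(R(d1,242,346,2,86),330,264) # long rest part origin (242,2)
cv2.imwrite("pics/m1.png",M)
```

```text
(no output)
```

View pics/m1.png

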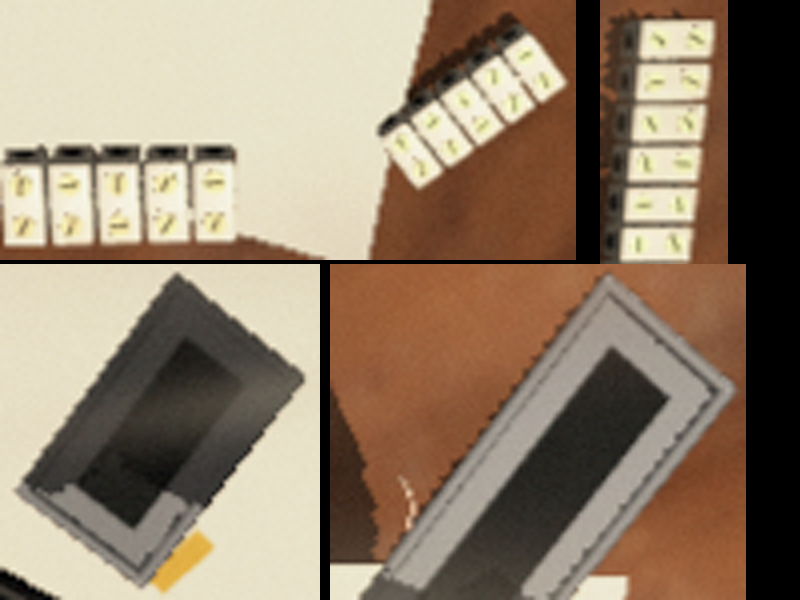

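Run:
```python
from h import *
import pickle
s1,d1=pickle.load(open("w1.pkl","rb"));s2,d2=pickle.load(open("w2.pkl","rb"))
def rect(n,d,s,px,z):
    P=np.array([ray(d,p,z,s)[:2] for p in px],np.float32);c,wh,a=cv2.minAreaRect(P)
    b=cv2.boxPoints((c,wh,a));e=[b[1]-b[0],b[2]-b[1]];l=max(e,key=np.linalg.norm)
    print(n,"mean",P.mean(0).round(1),"rect",np.round(c,1),np.round(wh,1),"len dir",round(np.degrees(np.arctan2(l[1],l[0]))%180,1))
k=lambda L,o,f=4:[(x/f+o[0],y/f+o[1]) for x,y in L]
rect("B",d2,s2,k([(385,138),(428,190),(566,85),(520,38)],(200,175)),16)
rect("C",d2,s2,k([(2,165),(2,245),(237,242),(237,160)],(200,175)),16)
rect("shortrest",d2,s2,k([(187,74),(243,116),(134,264),(78,219)],(132,92)),3)
rect("longrest",d1,s1,[(312,4),(343.2,32.2),(246,93),(275,116)],6)
g=d2["image"].astype(int);m=np.zeros(g.shape[:2],np.uint8);m[80:170,382:414]=(g.min(2)>130)[80:170,382:414]
ys,xs=np.nonzero(m);rect("long",d2,s2,list(zip(xs,ys)),16)
def circ(n,d,s,mask,z):
    mask=mask.astype(np.uint8);N,L,S,C=cv2.connectedComponentsWithStats(mask);i=1+S[1:,4].argmax()
    cn=max(cv2.findContours((L==i).astype(np.uint8),cv2.RETR_EXTERNAL,cv2.CHAIN_APPROX_NONE)[0],key=len)
    P=np.array([ray(d,p[0],z,s)[:2] for p in cn],np.float32);c,r=cv2.minEnclosingCircle(P);e=cv2.fitEllipse(P)
    print(n,np.round(c,1),round(2*r,1),np.round(e[0],1),np.round(e[1],1))
g=d1["image"].astype(int);r,gg,b=g[...,0],g[...,1],g[...,2]
def box(a,b_,c,e,m):
    o=np.zeros(m.shape,bool);o[c:e,a:b_]=m[c:e,a:b_];return o
circ("tape",d1,s1,box(330,405,180,245,(r>130)&(gg<60)),19)
circ("holder",d1,s1,box(235,290,190,245,g.max(2)<70),18)
circ("wide inlay",d1,s1,box(140,245,50,150,(g.max(2)<45)),3)
circ("small inlay",d1,s1,box(62,128,140,205,(g.max(2)<62)),3)
sat=g.max(2)-g.min(2)
circ("wide rim",d1,s1,box(140,240,50,145,(sat<22)&(g.max(2)<165)),6)
circ("small rim",d1,s1,box(62,128,140,205,(sat<25)&(g.max(2)<165)),6)
```

```text
B mean [ 621.1 -301. ] rect [ 621.  -300.6] [48.4 20.1] len dir 70.8
C mean [ 549.2 -375. ] rect [ 548.9 -375. ] [67.7 25. ] len dir 31.5
shortrest mean [ 443.4 -319. ] rect [ 443.1 -319.1] [52.  19.3] len dir 82.2
longrest mean [460.6  59.8] rect [461.1  60.1] [ 41.6 107.3] len dir 116.7
long mean [ 643.6 -186.2] rect [ 644.3 -187.5] [18.7 82.1] len dir 121.7
tape [643.1  68. ] 58.1 [641.6  67.5] [49.8 52.8]
holder [595.9 -40.2] 44.1 [595.7 -40.6] [38.4 43.4]
wide inlay [447.  -54.2] 54.3 [445.6 -56.3] [43.9 48.3]
small inlay [ 471.8 -191.1] 39.9 [ 471.8 -191.1] [38.7 38.9]
wide rim [449.5 -52.4] 80.7 [449.  -51.8] [78.  78.7]
small rim [ 471.6 -189.3] 65.7 [ 471.6 -189.3] [62.5 64.4]
```

```bash
python3 -m creep '[[[0.038,0.036,0,0.02,0.4],[0.076,0.072,-0.04,0.02,0.4],[0.1125,0.1085,-0.09,0.02,0.4],[0.1125,0.1085,-0.14,0.02,0.4],[0.1125,0.1085,-0.18,0.02,0.4],[0.1125,0.1085,-0.205,0.02,0.4],[0.1125,0.1085,-0.218,0.02,0.4],[0.1125,0.1085,-0.227,0.02,0.4],[0.1125,0.1085,-0.227,0.02,0.4]]]' 30
python3 - <<'E'
from h import *
s=sense();d=snapshot("wrist");cv2.imwrite("pics/w3.png",d["image"][:,:,::-1])
E
```

```text
clock: 4.3
tcp_pos: [644.3, -186.7, 26.5]
ee_rot: [[-0.525, 0.851, 0.0], [0.851, 0.525, 0.0], [0.0, 0.0, -1.0]]
force: [-0.1, -0.4, 0.4]
grip_width: 0.599
grasp_force: 0.0
```

View pics/w3.png

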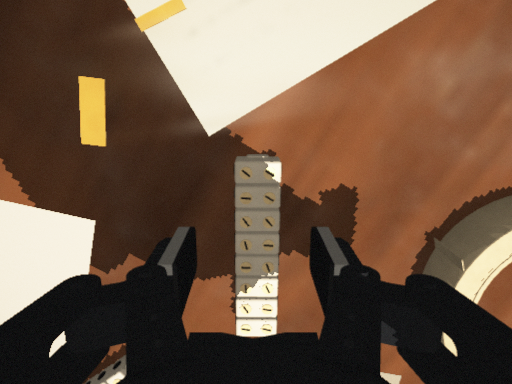

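```bash
python3 -m creep '[[[0,0,0,0,1],[0,0,0,0,1],[0,0,0,0,1],[0,0,0,0,1],[0,0,0,0,1],[0,0,0.02,0,1],[0,0,0.06,0,1],[0,0,0.1,0,1],[0,0,0.1,0,1]]]' 30
```

```text
clock: 5.48
tcp_pos: [646.4, -188.2, 130.8]
ee_rot: [[-0.524, 0.852, 0.008], [0.852, 0.524, -0.002], [-0.006, 0.005, -1.0]]
force: [-0.3, 0.2, -0.8]
grip_width: 0.221
grasp_force: 29.9
```

```bash
python3 -m creep '[[[-0.03,0.041,0,-0.03,1],[-0.061,0.082,0,-0.06,1],[-0.092,0.123,0,-0.087,1],[-0.122,0.165,0,-0.087,1],[-0.153,0.206,0,-0.087,1],[-0.183,0.247,-0.01,-0.087,1],[-0.183,0.247,-0.04,-0.087,1],[-0.183,0.247,-0.06,-0.087,1],[-0.183,0.247,-0.06,-0.087,1]]]'
python3 - <<'E'
from h import *
s=sense();d=snapshot("wrist");cv2.imwrite("pics/w4.png",d["image"][:,:,::-1])
E
```

```text
clock: 6.6
tcp_pos: [459.6, 59.9, 65.2]
ee_rot: [[-0.449, 0.894, -0.004], [0.894, 0.449, -0.0], [0.001, -0.003, -1.0]]
force: [0.2, -0.6, -0.7]
grip_width: 0.222
grasp_force: 29.9
```

View pics/w4.png

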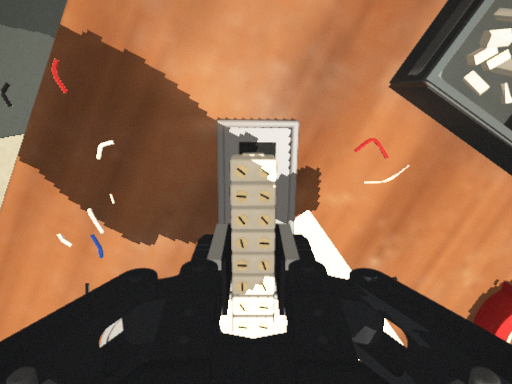

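```bash
python3 -m creep '[[[0.0025,-0.001,-0.015,0,1],[0.0025,-0.001,-0.028,0,1],[0.0025,-0.001,-0.036,0,1],[0.0025,-0.001,-0.036,0,1],[0.0025,-0.001,-0.036,0,0.45],[0.0025,-0.001,-0.036,0,0.45],[0.0025,-0.001,-0.036,0,0.45],[0.0025,-0.001,-0.036,0,0.45],[0.0025,-0.001,0.0,0,0.45],[0.0025,-0.001,0.06,0,0.45]]]'
```

```text
clock: 7.9
tcp_pos: [462.5, 58.8, 126.1]
ee_rot: [[-0.448, 0.894, -0.004], [0.894, 0.448, -0.001], [0.001, -0.004, -1.0]]
force: [1.6, -0.1, -0.4]
grip_width: 0.555
grasp_force: 0.0
```

```bash
python3 -m creep '[[[0.023,-0.052,0,-0.14,0.55],[0.045,-0.104,0,-0.28,0.55],[0.068,-0.156,0,-0.42,0.55],[0.09,-0.208,0,-0.56,0.55],[0.113,-0.26,0,-0.7,0.55],[0.135,-0.31,0,-0.8,0.55],[0.1575,-0.3595,0,-0.8,0.55],[0.1575,-0.3595,-0.02,-0.8,0.55],[0.1575,-0.3595,-0.02,-0.8,0.55]]]'
python3 - <<'E'
from h import *
s=sense();d=snapshot("wrist");cv2.imwrite("pics/w5.png",d["image"][:,:,::-1])
E
```

```text
clock: 9.02
tcp_pos: [619.2, -298.9, 104.0]
ee_rot: [[0.329, 0.944, -0.004], [0.944, -0.329, 0.003], [0.002, -0.005, -1.0]]
force: [0.4, 0.6, -0.6]
grip_width: 0.451
grasp_force: 0.0
```

View pics/w5.png

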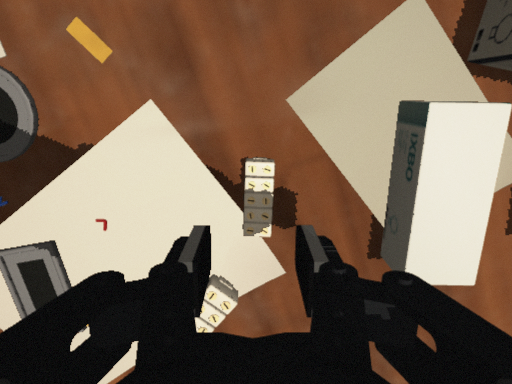

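Run:
```python
from h import *
s=sense();s['tcp_pos'][:]=[619.2,-298.9,104.0]
d=snapshot("wrist")
for p in [(246,163),(275,162),(245,237),(271,237)]:print(ray(d,p,16,s).round(1), (s['ee_rot'].T@(ray(d,p,16,s)-s['tcp_pos'])).round(1) if hasattr(s['ee_rot'],'T') else '')
```

```text
[ 621.4 -274.8   16. ] [23.3 -5.5 88.1]
[ 638.9 -280.2   16. ] [24.  12.8 88. ]
[ 603.9 -322.2   16. ] [-27.2  -6.4  88. ]
[ 620.4 -327.9   16. ] [-27.2  11.   87.9]
```

```bash
python3 -m creep '[[[0.0015,-0.002,-0.03,0,0.55],[0.0015,-0.002,-0.06,0,0.55],[0.0015,-0.002,-0.073,0,0.55],[0.0015,-0.002,-0.08,0,0.55],[0.0015,-0.002,-0.08,0,1],[0.0015,-0.002,-0.08,0,1],[0.0015,-0.002,-0.08,0,1],[0.0015,-0.002,-0.08,0,1],[0.0015,-0.002,-0.06,0,1],[0.0015,-0.002,0,0,1]]]'
```

```text
clock: 10.38
tcp_pos: [620.7, -301.1, 105.1]
ee_rot: [[0.329, 0.944, -0.006], [0.944, -0.329, 0.003], [0.001, -0.006, -1.0]]
force: [0.3, 0.4, -0.0]
grip_width: 0.223
grasp_force: 31.6
```

```bash
python3 -m creep '[[[-0.045,-0.004,0,0.05,1],[-0.09,-0.008,0,0.1,1],[-0.135,-0.012,0,0.15,1],[-0.179,-0.016,0,0.2,1],[-0.179,-0.016,-0.03,0.2,1],[-0.179,-0.016,-0.04,0.2,1],[-0.179,-0.016,-0.04,0.2,1]]]'
python3 - <<'E'
from h import *
s=sense();d=snapshot("wrist");cv2.imwrite("pics/w6.png",d["image"][:,:,::-1]);t=snapshot("top")["image"][:,:,::-1];cv2.imwrite("pics/t6.png",t)
E
```

```text
clock: 11.25
tcp_pos: [444.2, -318.6, 66.4]
ee_rot: [[0.134, 0.991, 0.0], [0.991, -0.134, 0.0], [0.0, 0.0, -1.0]]
force: [-0.7, -1.0, 0.3]
grip_width: 0.217
grasp_force: 31.5
```

View pics/w6.png

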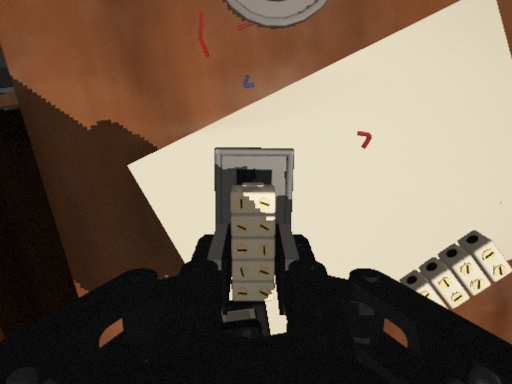

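```bash
python3 -m creep '[[[-0.0005,-0.004,-0.015,0,1],[-0.0005,-0.004,-0.028,0,1],[-0.0005,-0.004,-0.036,0,1],[-0.0005,-0.004,-0.036,0,1],[-0.0005,-0.004,-0.036,0,0.45],[-0.0005,-0.004,-0.036,0,0.45],[-0.0005,-0.004,-0.036,0,0.45],[-0.0005,-0.004,-0.036,0,0.45],[-0.0005,-0.004,0.0,0,0.45],[-0.0005,-0.004,0.06,0,0.45]]]'
```

```text
clock: 12.6
tcp_pos: [442.0, -321.7, 125.9]
ee_rot: [[0.135, 0.991, -0.004], [0.991, -0.135, 0.002], [0.002, -0.004, -1.0]]
force: [1.2, 0.3, 0.3]
grip_width: 0.547
grasp_force: 0.0
```

```bash
python3 -m creep '[[[0.025,0.049,0,-0.13,0],[0.05,0.098,0,-0.26,0],[0.075,0.146,0,-0.39,0],[0.1,0.195,0,-0.52,0],[0.125,0.244,0,-0.65,0],[0.15,0.293,0,-0.78,0],[0.175,0.342,0,-0.91,0],[0.1995,0.3905,0,-1.0,0],[0.1995,0.3905,0,-1.0,0],[0.1995,0.3905,0,-1.0,0]]]'
python3 - <<'E'
from h import *
s=sense();d=snapshot("wrist");cv2.imwrite("pics/w7.png",d["image"][:,:,::-1])
im=d["image"].astype(int);m=((im[...,0]>110)&(im[...,1]<60)).astype(np.uint8)
m=cv2.morphologyEx(m,cv2.MORPH_OPEN,np.ones((3,3)))
N,L,S,C=cv2.connectedComponentsWithStats(m);i=1+S[1:,4].argmax();print(S[i])
cn=max(cv2.findContours((L==i).astype(np.uint8),0,1)[0],key=len)
P=np.array([ray(d,p[0],19,s)[:2] for p in cn],np.float32);print(s['tcp_pos'],cv2.minEnclosingCircle(P))
E
```

```text
clock: 13.85
tcp_pos: [641.9, 67.7, 126.1]
ee_rot: [[0.906, 0.423, -0.001], [0.423, -0.906, -0.001], [-0.001, 0.001, -1.0]]
force: [0.0, -0.9, 0.4]
grip_width: 0.998
grasp_force: 0.0
[216 197  22  21 168]
[641.88609728  67.66559589 126.06571664] ((620.9382934570312, 79.1065902709961), 10.021928787231445)
```

View pics/w7.png

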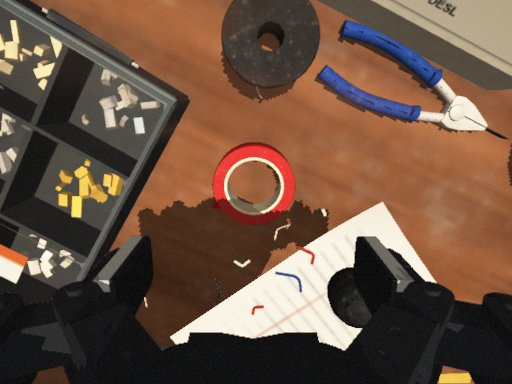

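Run:
```python
from h import *
s=sense();d=snapshot("wrist");im=d["image"].astype(int)
m=((im[...,0]>60)&(im[...,1]<0.4*im[...,0])&(im[...,2]<0.4*im[...,0])).astype(np.uint8);m[:130]=0;m[235:]=0;m[:,:205]=0;m[:,305:]=0
m=cv2.morphologyEx(m,cv2.MORPH_OPEN,np.ones((3,3)))
ys,xs=np.nonzero(m);print(xs.min(),xs.max(),ys.min(),ys.max())
R=np.array(s['ee_rot'])
for z in (19,):
  P=np.array([ray(d,p,z,s) for p in zip(xs,ys)]);T=(P-s['tcp_pos'])@R;print(T[:,:2].min(0),T[:,:2].max(0))
for c in [(647,70),(642.5,68)]:
  a=np.array([proj(d,np.array([c[0]+29*np.cos(t),c[1]+29*np.sin(t),19]),s) for t in np.linspace(0,6.28,60)]);print(a.min(0),a.max(0))
```

```text
211 293 142 223
[-25.58301977 -30.40204082] [33.22885266 27.72396155]
[210.59130787 138.7539044 ] [293.45972213 219.07172719]
[210.71330706 145.99184997] [293.12714862 225.43116254]
```

```bash
python3 -m creep '[[[0.0015,0.0015,-0.05,0,0],[0.0015,0.0015,-0.085,0,0],[0.0015,0.0015,-0.097,0,0],[0.0015,0.0015,-0.103,0,0],[0.0015,0.0015,-0.103,0,1],[0.0015,0.0015,-0.103,0,1],[0.0015,0.0015,-0.103,0,1],[0.0015,0.0015,-0.103,0,1],[0.0015,0.0015,-0.08,0,1],[0.0015,0.0015,-0.02,0,1]]]' 30
```

```text
clock: 15.2
tcp_pos: [642.0, 70.3, 105.7]
ee_rot: [[0.906, 0.423, -0.006], [0.423, -0.906, -0.0], [-0.005, -0.002, -1.0]]
force: [1.3, 0.4, 0.5]
grip_width: 0.653
grasp_force: 32.3
```

```bash
python3 -m creep '[[[-0.033,-0.02,0,0.17,1],[-0.065,-0.04,0,0.34,1],[-0.098,-0.06,0,0.51,1],[-0.13,-0.08,0,0.68,1],[-0.163,-0.1,0,0.85,1],[-0.195,-0.122,0,1.0,1],[-0.195,-0.122,-0.03,1.0,1],[-0.195,-0.122,-0.04,1.0,1],[-0.195,-0.122,-0.04,1.0,1]]]'
python3 - <<'E'
from h import *
s=sense();d=snapshot("wrist");cv2.imwrite("pics/w8.png",d["image"][:,:,::-1])
for c in [(449,-52.5)]:
  for r,z in ((41,6),(37,6),(29,3)):
    a=np.array([proj(d,np.array([c[0]+r*np.cos(t),c[1]+r*np.sin(t),z]),s) for t in np.linspace(0,6.28,60)]);print(r,a.min(0),a.max(0))
E
```

```text
clock: 16.32
tcp_pos: [449.6, -52.5, 66.4]
ee_rot: [[0.134, 0.991, 0.0], [0.991, -0.134, 0.0], [0.0, 0.0, -1.0]]
force: [-0.3, -0.4, -0.7]
grip_width: 0.651
grasp_force: 32.3
41 [182.05468912 141.81762141] [325.89448747 277.56183617]
37 [189.08028779 149.17747123] [318.86859135 271.60774461]
29 [203.86378215 162.55667898] [304.0504812  257.13508663]
```

View pics/w8.png

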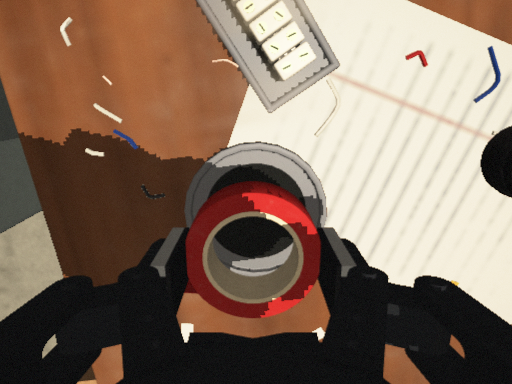

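```bash
python3 -m creep '[[[0.001,-0.002,-0.018,0,1],[0.001,-0.002,-0.032,0,1],[0.001,-0.002,-0.039,0,1],[0.001,-0.002,-0.039,0,1],[0.001,-0.002,-0.039,0,0],[0.001,-0.002,-0.039,0,0],[0.001,-0.002,-0.039,0,0],[0.001,-0.002,-0.039,0,0],[0.001,-0.002,0.0,0,0],[0.001,-0.002,0.06,0,0]]]'
```

```text
clock: 17.62
tcp_pos: [449.1, -54.5, 126.4]
ee_rot: [[0.135, 0.991, -0.004], [0.991, -0.135, 0.0], [-0.0, -0.004, -1.0]]
force: [2.4, 1.2, -0.8]
grip_width: 1.002
grasp_force: 0.0
```

```bash
python3 -m creep '[[[0.05,0.005,0,0,0.2],[0.1,0.01,0,0,0.2],[0.146,0.014,0,0,0.2],[0.146,0.014,-0.02,0,0.2],[0.146,0.014,-0.06,0,0.2],[0.146,0.014,-0.09,0,0.2],[0.146,0.014,-0.102,0,0.2],[0.146,0.014,-0.102,0,0.2]]]'; python3 -m creep '[[[0,0,0,0,1],[0,0,0,0,1],[0,0,0,0,1],[0,0,0,0,1],[0,0,0,0,1],[0,0,0.02,0,1],[0,0,0.06,0,1],[0,0,0.1,0,1],[0,0,0.1,0,1]]]' 30
```

```text
clock: 18.62
tcp_pos: [594.8, -40.9, 23.7]
ee_rot: [[0.135, 0.991, -0.002], [0.991, -0.135, 0.0], [-0.0, -0.002, -1.0]]
force: [-0.1, 0.3, 0.6]
grip_width: 0.798
grasp_force: 0.0
clock: 19.75
tcp_pos: [598.4, -41.0, 128.4]
ee_rot: [[0.135, 0.991, 0.007], [0.991, -0.135, -0.001], [0.0, 0.007, -1.0]]
force: [-0.4, -0.2, -0.7]
grip_width: 0.432
grasp_force: 30.3
```

```bash
python3 -m creep '[[[-0.031,-0.037,0,0,1],[-0.062,-0.075,0,0,1],[-0.093,-0.112,0,0,1],[-0.124,-0.1495,0,0,1],[-0.124,-0.1495,-0.03,0,1],[-0.124,-0.1495,-0.05,0,1],[-0.124,-0.1495,-0.05,0,1]]]'
python3 - <<'E'
from h import *
s=sense();d=snapshot("wrist");cv2.imwrite("pics/w9.png",d["image"][:,:,::-1])
c=(471.7,-190)
for r,z in ((32.5,6),(28.5,6)):
    a=np.array([proj(d,np.array([c[0]+r*np.cos(t),c[1]+r*np.sin(t),z]),s) for t in np.linspace(0,6.28,60)]);print(r,a.min(0),a.max(0))
c=s['tcp_pos'];a=np.array([proj(d,np.array([c[0]+20.5*np.cos(t),c[1]+20.5*np.sin(t),c[2]-10]),s) for t in np.linspace(0,6.28,60)]);print(a.min(0),a.max(0))
E
```

```text
clock: 20.62
tcp_pos: [470.8, -189.6, 73.3]
ee_rot: [[0.135, 0.991, -0.003], [0.991, -0.135, 0.002], [0.001, -0.003, -1.0]]
force: [0.5, -0.2, 0.2]
grip_width: 0.434
grasp_force: 30.3
32.5 [201.90320077 155.52166011] [312.01166062 259.67874203]
28.5 [208.67833996 162.4610755 ] [305.22185093 253.7606952 ]
[207.71602819 208.5828991 ] [303.93625698 296.2663553 ]
```

View pics/w9.png

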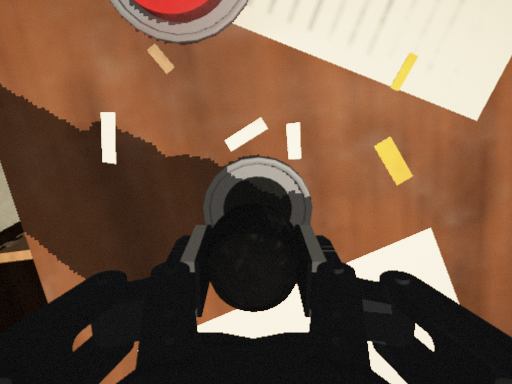

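```bash
python3 -m creep '[[[0,0,-0.02,0,1],[0,0,-0.037,0,1],[0,0,-0.046,0,1],[0,0,-0.046,0,1],[0,0,-0.046,0,0.2],[0,0,-0.046,0,0.2],[0,0,-0.046,0,0.2],[0,0,-0.046,0,0.2],[0,0,0.0,0,0.2],[0,0,0.06,0,0.2]]]'; python3 -m creep '[[[0,0,0.06,0,0.2],[0,0,0.12,0,0.2],[0,0.06,0.12,0,0.2],[0,0.12,0.12,0,0.2],[0,0.12,0.12,0,0.2],[0,0.12,0.12,0,0.2]]]'
python3 - <<'E'
from h import *
s=sense();d=snapshot("wrist");t=snapshot("top");si=snapshot("side")
a=d["image"][:,:,::-1];M=np.zeros((592,800,3),np.uint8);M[:384,:512]=a
M[:384,512:]=cv2.resize(si["image"][150:300,185:298,::-1],(288,384),interpolation=2)
c=cv2.resize(t["image"][185:235,190:390,::-1],None,fx=4,fy=4,interpolation=2);M[392:592,:800]=c
cv2.imwrite("pics/f.png",M)
E
```

```text
clock: 21.92
tcp_pos: [471.1, -189.6, 134.5]
ee_rot: [[0.135, 0.991, -0.003], [0.991, -0.135, 0.001], [0.001, -0.004, -1.0]]
force: [1.7, -0.3, -0.7]
grip_width: 0.802
grasp_force: 0.0
clock: 22.68
tcp_pos: [471.8, -70.0, 254.3]
ee_rot: [[0.134, 0.991, -0.0], [0.991, -0.134, -0.0], [-0.0, -0.0, -1.0]]
force: [-0.4, -0.0, 0.9]
grip_width: 0.803
grasp_force: 0.0
```

View pics/f.png

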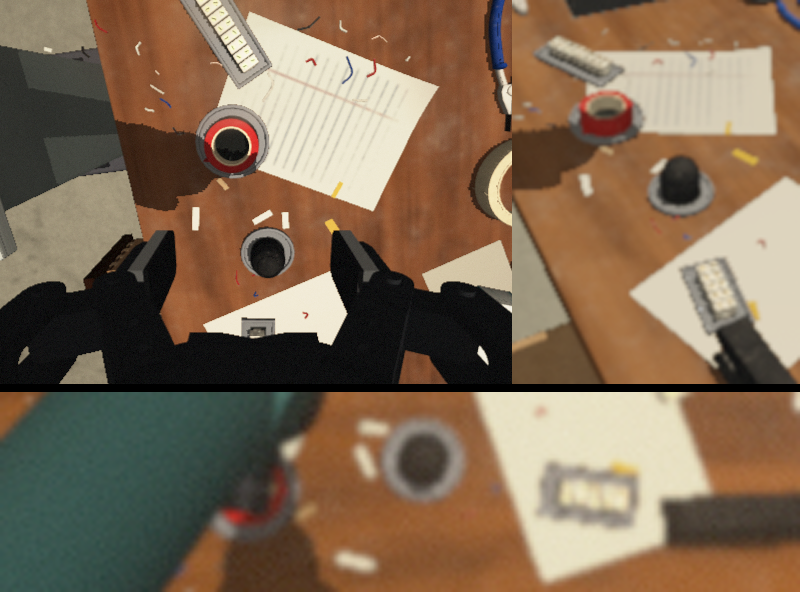

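Run:
```python
from h import *
from scipy.optimize import minimize
s=sense()
t=np.linspace(0,2*np.pi,72)
def disc(c,r,z):return [np.array([c[0]+r*np.cos(a),c[1]+r*np.sin(a),z]) for a in t]
def fit(n,d,s,mask,model,c0):
    ys,xs=np.nonzero(mask);H=cv2.convexHull(np.c_[xs,ys].astype(np.int32));A=np.zeros((1536,2048),np.uint8)
    cv2.fillConvexPoly(A,H*4,1)
    def cost(c):
        p=np.array([proj(d,q,s) for q in model(c)]);B=np.zeros_like(A);cv2.fillConvexPoly(B,cv2.convexHull((p*4).astype(np.int32)),1)
        return -(A&B).sum()/(A|B).sum()
    r=minimize(cost,c0,method="Nelder-Mead",options=dict(initial_simplex=np.array([c0,[c0[0]+6,c0[1]],[c0[0],c0[1]+6]])))
    print(n,r.x.round(1),"IoU",round(-r.fun,3))
def big(m,box):
    o=np.zeros(m.shape,np.uint8);a,b,c,e=box;o[c:e,a:b]=m[c:e,a:b]
    N,L,S,C=cv2.connectedComponentsWithStats(o);return L==1+S[1:,4].argmax()
for nm,box,rb in (("wrist",(190,275,98,185),(190,275,98,185)),("side",(200,245,175,215),None)):
    d=snapshot(nm);im=d["image"].astype(int);red=(im[...,0]>45)&(im[...,1]<.45*im[...,0])&(im[...,2]<.5*im[...,0])
    ss=s if nm=="wrist" else None
    for k in (3,):
        m=big(red,box)
        print(m.sum());fit(nm+" tape z3",d,ss,m,lambda c:disc(c,29,3)+disc(c,29,22),np.array([449.,-54]))
    if rb:
        g=(im.max(2)-im.min(2)<25)&(im.max(2)<190)&(im.max(2)>70)
        fit("rest",d,ss,big(g,rb),lambda c:disc(c,41,6),np.array([449.,-54]))
```

```text
1054
wrist tape z3 [456.9  14.6] IoU -0.0
rest [380.4   4.4] IoU -0.0
140
side tape z3 [471.1  27.4] IoU -0.0<stdin>:11: RuntimeWarning: overflow encountered in scalar negative
```

Run:
```python
from h import *
from scipy.optimize import minimize
s=sense();t=np.linspace(0,2*np.pi,72)
def disc(c,r,z):return [np.array([c[0]+r*np.cos(a),c[1]+r*np.sin(a),z]) for a in t]
def fit(n,d,s,mask,model,c0):
    ys,xs=np.nonzero(mask);A=np.zeros((1536,2048),np.uint8);cv2.fillConvexPoly(A,cv2.convexHull(np.c_[xs,ys].astype(np.int32))*4+2,1)
    def cost(c):
        p=np.array([proj(d,q,s) for q in model(c)]);B=np.zeros_like(A);cv2.fillConvexPoly(B,cv2.convexHull((p*4).astype(np.int32)),1)
        return -float((A&B).sum())/float((A|B).sum())
    r=minimize(cost,c0,method="Nelder-Mead",options=dict(initial_simplex=np.array([c0,[c0[0]+6,c0[1]],[c0[0],c0[1]+6]])))
    print(n,r.x.round(1),"IoU",round(-r.fun,3),"mask",xs.min(),xs.max(),ys.min(),ys.max())
def big(m,box):
    o=np.zeros(m.shape,np.uint8);a,b,c,e=box;o[c:e,a:b]=m[c:e,a:b]
    N,L,S,C=cv2.connectedComponentsWithStats(o);return L==1+S[1:,4].argmax()
for nm,box in (("wrist",(190,275,98,185)),("side",(200,245,175,215))):
    d=snapshot(nm);im=d["image"].astype(int);ss=s if nm=="wrist" else None
    red=(im[...,0]>40)&(im[...,1]<.4*im[...,0])&(im[...,2]<.4*im[...,0])
    fit(nm+" tape",d,ss,big(red,box),lambda c:disc(c,29,3)+disc(c,29,22),np.array([449.,-54]))
    g=(im.max(2)-im.min(2)<25)&(im.max(2)<190)&(im.max(2)>60)
    fit(nm+" rest",d,ss,big(g,box if nm=="wrist" else (200,248,175,220)),lambda c:disc(c,41,6),np.array([449.,-54]))
```

```text
wrist tape [449.4 -56.2] IoU 0.94 mask 204 257 117 171
wrist rest [450.3 -54.3] IoU 0.955 mask 195 268 104 176
side tape [451.1 -54.1] IoU 0.63 mask 212 231 189 202
side rest [449.9 -60.7] IoU 0.755 mask 208 236 191 206
```

```bash
python3 -c "
from cell import *
print(finish_job())"
```

```text
the job is handed in; nothing more can be done
None
```

The long strip, short strip, red tape and lampholder are each in their own rest and let go, placed in that order; the final pictures showed all four inside their rims, I did not touch the pliers or stapler, and I handed the job in at about 23 s of the 104 s allowed.

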